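# Set out a junction-box kit on the issue board

### The job

Set out the conduit kit on the issue board: first stand the large rectangular box centred on the middle mat with its long sides along the mat's long sides, and then put the small rectangular box on top of it, centred and pointing the same way. The round box goes centred on the mat between the large box and the pipe stub, and the tall tube coupling stands centred on the mat between the large box and the open tin, whichever end each of those is at today. Do not tip any of the four fittings over.

Things in the scene. Friction and masses are not known exactly. Their poses are not given: they have to be found in the camera images.
- big_box_mid (a point): Large grey rectangular junction box, loose, 100 mm long (its x) by 60 mm wide (its y) by 46 mm high, about 0.3 kg, flat top with four small corner screws. The point is its centre, 23 mm above its underside; z is up.
- small_box_mid (a point): Small grey rectangular junction box, loose, 64 mm long (its x) by 44 mm wide (its y) by 34 mm high, about 0.13 kg. The point is its centre, 17 mm above its underside; z is up.
- round_box_mid (a point): Round grey conduit box, loose, a closed disc-like cylinder 64 mm in diameter and 40 mm high, about 0.2 kg. The point is its centre, 20 mm above its underside; z is up.
- coupling_mid (a point): Light grey tube coupling, loose, standing upright, 44 mm outside and 34 mm inside diameter, open at both ends, 70 mm high, about 0.09 kg. The point is its centre, 35 mm above its underside; z is up.
- mat_mid: Middle black rubber mat, fixed to the issue board (a thin wooden board flat on the table, farther from the robot than the loose fittings, its top 6 mm above the table). 118 mm long (its x, across the board, away from the robot) by 78 mm wide (its y, along the board) by 3 mm thick; its top is 9 mm above the table. The origin is the centre of its underside, 6 mm above the table. The three mats lie in a row along the board, centres 120 mm apart.
- mat_left: End mat on the left as seen from the robot (towards +y), black rubber, 86 mm square, 3 mm thick, fixed to the issue board beside the middle mat; its top is 9 mm above the table. The origin is the centre of its underside; x points across the board away from the robot, y along the row to the left.
- mat_right: End mat on the right as seen from the robot (towards -y), black rubber, 86 mm square, 3 mm thick, fixed to the issue board beside the middle mat; its top is 9 mm above the table. The origin is the centre of its underside; axes as for the left mat.
- pipe_stub: Pipe stub: a short upright steel pipe, 33 mm in diameter, on a round dark flange 86 mm in diameter, 70 mm high in all, fixed at one end of the issue board, 115 mm beyond the centre of the end mat there; it may be the left or the right end. The origin is the centre of its underside.
- tin: Open round tin of bare metal, 82 mm across the rim, 58 mm high, fixed at the other end of the issue board, 115 mm beyond the centre of the end mat there. The origin is the centre of its underside.
There are look-alikes about, which are no part of the job. What is shaped like the part that bears round_box_mid but orange is not meant. Leave any green or pink look-alike of the part that bears coupling_mid alone.

How it is judged:
On the way, in this order (a step that is already met when the one before it is completed fails the run):
1. the large box stands centred and lined up on the middle mat (horizontal distance between big_box_mid and mat_mid below 0.012 m and angle between the x axis of big_box_mid and the x axis of mat_mid, either way round below 0.2 rad and height (world z) of big_box_mid between 0.028 and 0.036 m and angle between big_box_mid's own z axis and vertical below 0.1 rad), for 0.2 s.
2. the small box rests centred and lined up on top of the large box, which still stands on the middle mat (all of step 1 and x of small_box_mid in the frame of big_box_mid between -0.012 and 0.012 m and y of small_box_mid in the frame of big_box_mid between -0.012 and 0.012 m and angle between the x axis of small_box_mid and the x axis of big_box_mid, either way round below 0.25 rad and height (world z) of small_box_mid between 0.068 and 0.076 m and angle between small_box_mid's own z axis and vertical below 0.1 rad), for 0.2 s.
At the end, for the whole second after the job is handed in: Large box within 12 mm and 0.2 rad of the middle mat; small box resting on it within 12 mm along each side, 0.25 rad; round box on the end mat by the pipe stub, coupling on the one by the tin, within 15 mm; all upright (0.1 rad), resting (4 mm), still, released (all of step 2 and (horizontal distance between round_box_mid and mat_left below 0.015 m or horizontal distance between round_box_mid and mat_right below 0.015 m) and horizontal distance between round_box_mid and pipe_stub below 0.17 m and height (world z) of round_box_mid between 0.025 and 0.033 m and angle between each of round_box_mid, coupling_mid's own z axis and vertical below 0.1 rad and (horizontal distance between coupling_mid and mat_left below 0.015 m or horizontal distance between coupling_mid and mat_right below 0.015 m) and horizontal distance between coupling_mid and tin below 0.17 m and height (world z) of coupling_mid between 0.04 and 0.048 m and linear speed of each of big_box, small_box, round_box, coupling below 0.02 m/s and angular speed of each of big_box, small_box, round_box, coupling below 0.2 rad/s); the robot touches nothing.
It fails at once if a fitting is tipped over (tilted more than 0.7 rad) (angle between any of big_box_mid, small_box_mid, round_box_mid, coupling_mid's own z axis and vertical above 0.7 rad).
It also fails if it takes over 102 s, if anything falls off the work surface, if the arm or the gripper's body presses on something with over 40 N, if the wrist force passes 120 N, or if a joint passes its speed limit or range.

### The arm

A 7-joint arm with a two-finger parallel gripper is mounted at the origin on the work surface. World frame = base frame: x ahead of the robot, y to its left, z up, the work surface at z = 0. Lengths are in m, angles in rad, forces in N, time in s.
With the tool pointing down it reaches from about 0.425 to 0.825 m from the base axis. Payload 3.6 kg.
Tool frame: the origin (TCP) lies midway between the tips of the shut fingers; the grasp point (between the pads) lies 19 mm behind it; z points along the fingers, y is the line along which they close (so a half turn about z gives the same grasp; the last joint's range is limited). The gripper opens to 93 mm and grips with 3 to 60 N. Pads are 15 mm wide; open, the fingers measure 128 mm over their backs; the gripper's body (75 mm by 188 mm) begins 65 mm behind the grasp point.
Start: joints at [1.079, 0.615, -0.013, 1.423, 0.008, 1.103, -0.04], TCP at [0.292, -0.581, 0.219] pointing down, gripper open.
Joint ranges: [-3.12, 3.12], [-0.3, 2.06], [-1.34, 1.32], [0.26, 2.42], [-1.36, 4.5], [0.01, 1.98], [-2.84, 2.84]. Speed limits (rad/s): [2.79, 2.79, 3.14, 3.14, 3.14, 3.14, 3.14].

### API

Orientations are given as a rotation vector (axis times angle).
In Python, from rig import bot gives the robot as it stands. The module is installed in compiled form; this text tells all that it offers.
- The arm moves only by the tool move_arm, never from a script. Its argument "rows" is a list of rows, each a list of 5 numbers: the opening, from 0 (shut) to 1 (fully open), then the shift along the tool's x, y, z in m, then the turn about the tool's z in degrees. In form: [[gripper, tx, ty, tz, roll], ...]. A call has 1 to 20 rows; each row is the pose to reach, as a shift and turn from the pose commanded when the call began, along the tool's axes at that moment; what a row does not reach only later rows make up. A row lasts 1/12 s, in which the tool goes at most 41.7 mm and 7.16 degrees, less where a joint would pass 70% of its speed; a pose out of reach is approached as far as the arm can. A call with a gripper value outside its range is refused whole. The fingers move at their own pace and stop on an object; "newtons" is the grip in N (left out, the last holds). Time passes only in rows, so rows that repeat a pose let the fingers close. It gives the time, the measured TCP pose, the force and the opening at its end, in the units of the state.
- bot.get_state(): the state, without advancing time (a new reading comes with each control period).
- bot.capture(name): name is "scene" or "top" or "wrist"; returns the picture (480x640x3 uint8, red, green, blue); there is no depth.
- bot.camera_model(name): a dict with "fx", "fy", "cx", "cy" (pixels), "position" and "rotation" of the camera in the world. Camera axes: x right, y down, z forward; pixel columns grow to the right and rows downward; lengths in m; the calibration is good to about 2 mm. A picture is of the moment at which its call begins: read the wrist's pose just before it. camera_model takes no time and is no camera call; for the wrist camera it gives the pose at the moment of the call.
- bot.close_job(): hands the job in, once; it reports no verdict.
Trained networks look in the newest picture that a camera, given by its name, has taken for a name from the list of things; names that differ only in an ending like _2 or _b are one class to them, and where a whole thing is asked for, a point or a joint stands for the part that bears it (a point fixed in the world has none). Each returns a list of dicts, best first, with "confidence" (0 to 1); they miss things now and then, are a little off and sometimes report something else, mostly with a low value. They report only what shows in the picture. A call takes as long as a camera call. They do not tell look-alikes from the thing itself.
- bot.look_for(camera, thing): "extent" ([left, top, width, height] in pixels, round what is visible of it).
- bot.outline_of(camera, thing): "region" (480x640 bool, what is visible of it) and "extent" ([left, top, width, height] in pixels, round what is visible of it).
The state is a dict: "clock": time; "joint_pos": joint angles; "qvel": joint speeds; "joint_efforts": joint torques, N m; "position": TCP position; "eef_rot": TCP orientation; "force": force on the tool from outside, world axes, zero at the start; "ft_torque": the same for the moment, N m; "gripper_width": opening from 0.0 (shut) to 1.0 (fully open).
Only numpy, scipy, OpenCV 4.12 (cv2) and the standard library are available. Lean on these libraries where they do the work, as an engineer would, in place of code of your own. Each camera call takes 0.05 s, during which the arm holds its last target. There are 200 camera calls.

## Working session

There is one attempt and no reset: what is moved stays moved. The work goes in short steps, Python scripts to look and compute and a tool call to move; the robot and the scene stay as the last step left them, time stands still between calls to the robot, and variables do not carry over. Pictures are saved under pics/ and viewed, on a budget of 14 in all, crops included, one or two more only if the job needs it, and the job is handed in when it is done.

Besides the shell and the picture viewer there is one more tool, called after "Request:" in YAML: its name, and indented under it one key for each argument. move_arm: Moves the arm, as the interface text tells. Its arguments: {"type":"object","properties":{"rows":{"type":"array","items":{"type":"array","items":{"type":"number"}}},"newtons":{"type":"number"}},"required":["rows"]}

```bash
mkdir -p pics; python3 - <<'E'
from rig import bot
import cv2,numpy as np
s=bot.get_state();print(s)
for n in("scene","top"):
    im=bot.capture(n);cv2.imwrite(f"pics/{n}0.png",im[:,:,::-1])
    m=bot.camera_model(n);print(n,m)
    for t in["big_box_mid","small_box_mid","round_box_mid","coupling_mid","mat_mid","mat_left","mat_right","pipe_stub","tin"]:
        print(t,[(np.round(d["extent"]).tolist(),round(d["confidence"],2)) for d in bot.look_for(n,t)])
print(bot.camera_model("wrist"))
E
```

```text
{'clock': 0.0, 'joint_pos': array([ 1.07850839,  0.61593342, -0.01265369,  1.42486795,  0.00813661,
        1.10334932, -0.04042683]), 'qvel': array([-6.00445044e-05,  9.99894159e-04, -4.94800626e-04,  2.89889386e-04,
        5.05692903e-04, -1.53051194e-04,  8.97549819e-04]), 'joint_efforts': array([ 1.45656850e-04, -4.58941627e+01,  2.08766973e-01, -1.65744102e+01,
       -6.11408358e-02,  2.04246567e-02,  2.22400281e-04]), 'position': array([ 0.29160625, -0.58006053,  0.21748208]), 'eef_rot': array([-3.05438311e+00, -7.24633292e-01,  9.78064977e-04]), 'force': array([-0.02915021, -0.4501939 ,  0.129671  ]), 'ft_torque': array([ 0.01677566, -0.01874169, -0.00559926]), 'gripper_width': 0.9981097036026171}
scene {'fx': 469.312886216747, 'fy': 469.312886216747, 'cx': 320.3430185309771, 'cy': 237.07738367868498, 'position': array([ 1.31458888, -0.09760496,  0.7658385 ]), 'rotation': array([-1.84588537, -1.52718347,  0.69516537])}
big_box_mid [([129.0, 224.0, 41.0, 50.0], 0.92)]
small_box_mid [([247.0, 224.0, 20.0, 28.0], 0.92)]
round_box_mid [([456.0, 200.0, 27.0, 24.0], 0.94), ([417.0
[... 589 characters left out ...]
8.0, 46.0, 48.0], 0.92)]
small_box_mid [([380.0, 261.0, 26.0, 31.0], 0.8)]
round_box_mid [([188.0, 284.0, 28.0, 25.0], 0.92), ([136.0, 275.0, 36.0, 29.0], 0.81), ([167.0, 323.0, 32.0, 31.0], 0.61)]
coupling_mid [([305.0, 267.0, 17.0, 20.0], 0.6), ([344.0, 284.0, 19.0, 24.0], 0.55), ([426.0, 165.0, 41.0, 39.0], 0.3)]
mat_mid [([324.0, 177.0, 39.0, 50.0], 0.67)]
mat_left [([272.0, 190.0, 41.0, 45.0], 0.92)]
mat_right [([374.0, 176.0, 41.0, 42.0], 0.83)]
pipe_stub []
tin []
{'fx': 422.73199808514596, 'fy': 422.73199808514596, 'cx': 316.65527015751525, 'cy': 232.74941073622708, 'position': array([ 0.35486014, -0.54840844,  0.38580089]), 'rotation': array([ 2.48179156, -1.52874619, -0.20112687])}
```

View pics/top0.png

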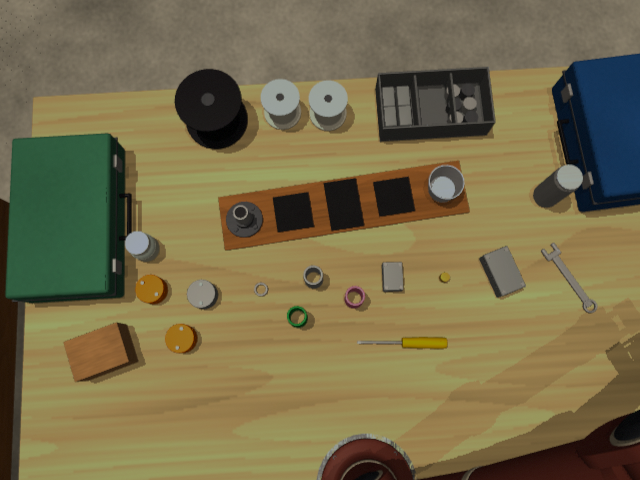

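View pics/scene0.png

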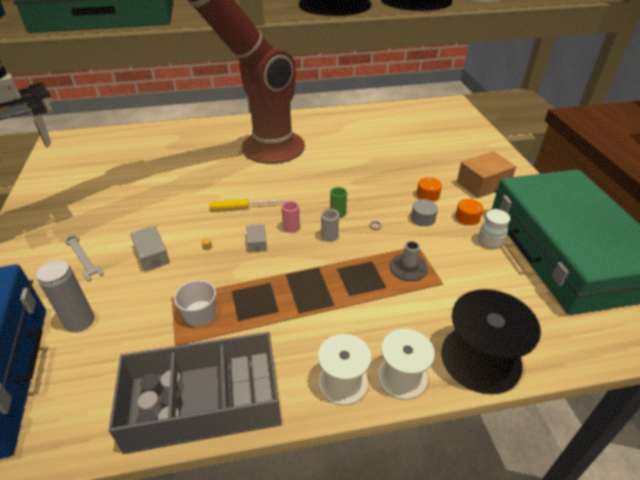

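The top picture shows the grey round box at (202,294), with orange look-alikes at (152,289) and (180,338). The grey coupling is at (313,276), with a pink look-alike at (354,297) and a green one at (297,317). The large box is at (502,271) and the small box at (392,276). The pipe stub is at the left end (243,218) and the tin at the right end (446,184). So the round box goes on mat_left and the coupling on mat_right.

```bash
cat > h.py <<'E'
from rig import bot
import cv2,numpy as np
from scipy.optimize import minimize
from scipy.spatial.transform import Rotation as R
def cam(n):
    m=bot.camera_model(n);return dict(m,R=R.from_rotvec(m["rotation"]).as_matrix())
def proj(m,P):
    p=(np.asarray(P)-m["position"])@m["R"]
    return np.c_[m["fx"]*p[:,0]/p[:,2]+m["cx"],m["fy"]*p[:,1]/p[:,2]+m["cy"]]
def ray(m,uv,z):
    d=m["R"]@np.array([(uv[0]-m["cx"])/m["fx"],(uv[1]-m["cy"])/m["fy"],1]);return m["position"]+d*(z-m["position"][2])/d[2]
def prism(foot,x,y,z0,h,yaw):
    c,s=np.cos(yaw),np.sin(yaw);f=foot@np.array([[c,s],[-s,c]])+[x,y]
    return np.vstack([np.c_[f,np.full(len(f),z)] for z in(z0,z0+h)])
def rect(a,b):return np.array([[a,b],[-a,b],[-a,-b],[a,-b]])/2
def circ(d):
    t=np.linspace(0,2*np.pi,40,endpoint=False);return d/2*np.c_[np.cos(t),np.sin(t)]
SH=dict(big_box_mid=(rect(.1,.06),.046),small_box_mid=(rect(.064,.044),.034),round_box_mid=(circ(.064),.04),coupling_mid=(circ(.044),.07),
 mat_mid=(rect(.118,.078),.003),mat_left=(rect(.086,.086),.003),mat_right=(rect(.086,.086),.003),pipe_stub=(circ(.086),.012),tin=(circ(.082),.058))
def mask(n,t,uv,r=40):
    best=None
    for d in bot.outline_of(n,t):
        e=d["extent"];c=np.array([e[0]+e[2]/2,e[1]+e[3]/2])
        D=np.hypot(*(c-uv))
        if D<r:r,best=D,d["region"]
    return best
def fit(t,views,x0,z=0,freez=False):
    foot,h=SH[t];S=4
    def cost(p):
        P=prism(foot,p[0],p[1],p[3] if freez else z,h,p[2]);c=0
        for m,k in views:
            hull=cv2.convexHull(((proj(m,P)+.5)*S-.5).astype(np.float32))
            o,mm=m["off"],k
            im=np.zeros((mm.shape[0]*S,mm.shape[1]*S),np.uint8)
            cv2.fillConvexPoly(im,np.round((hull-np.array(o)*S)).astype(np.int32),1)
            a=cv2.resize(im.astype(np.float32),mm.shape[::-1],interpolation=cv2.INTER_AREA)
            c+=np.abs(a-mm).sum()/mm.sum()
        return c
    p0=np.r_[x0,z] if freez else np.array(x0,float)
    sim=np.vstack([p0]+[p0+e for e in np.diag([.01,.01,.25,.015][:len(p0)])])
    r=minimize(cost,p0,method="Nelder-Mead",options=dict(initial_simplex=sim,xatol=1e-4,fatol=1e-4))
    return r.x,r.fun
def view(m,k):
    ys,xs=np.where(k);x0,x1,y0,y1=max(xs.min()-25,0),xs.max()+25,max(ys.min()-25,0),ys.max()+25
    return dict(m,off=(x0,y0)),k[y0:y1,x0:x1].astype(np.float32)
E
python3 - <<'E'
from h import *
mt,ms=cam("top"),cam("scene")
seeds=dict(big_box_mid=(502,271),small_box_mid=(392,276),round_box_mid=(202,294),coupling_mid=(313,276),mat_left=(293,212),mat_mid=(343,204),mat_right=(394,197))
sc=dict(big_box_mid=(150,248),small_box_mid=(256,238),round_box_mid=(425,211),coupling_mid=(330,226),mat_left=(361,278),mat_mid=(311,290),mat_right=(255,302))
bot.capture("top");bot.capture("scene")
for t in seeds:
    z=.006 if "mat" in t else 0
    x0=ray(mt,seeds[t],z+SH[t][1])[:2]
    V=[]
    for n,m,s in(("top",mt,seeds),("scene",ms,sc)):
        k=mask(n,t,np.array(s[t]),12)
        if k is not None:V.append(view(m,k))
    print(t,np.round(x0,3),len(V))
    for vv in ([V] if len(V)<2 else [V,V[:1]]):
        b=min((fit(t,vv,[*x0,y],z) for y in(-.2,.5)),key=lambda q:q[1]);print("  ",np.round(b[0],4),round(b[1],3))
    if len(V)==2:
        f=fit(t,V,b[0],z,True);print("   free z",np.round(f[0],4),round(f[1],3))
E
```

```text
big_box_mid [ 0.441 -0.334] 2
   [ 0.4419 -0.3403  0.3229] 0.108
   [ 0.4418 -0.3398  0.3079] 0.052
   free z [ 0.4421 -0.3408  0.3244 -0.0014] 0.106
small_box_mid [ 0.447 -0.089] 2
   [ 0.448  -0.0917 -0.0354] 0.24
   [ 0.4477 -0.091  -0.0805] 0.13
   free z [ 0.4474 -0.0916 -0.0431 -0.0014] 0.242
round_box_mid [0.432 0.336] 2
   [ 0.4334  0.339  -0.143 ] 0.13
   [ 0.4337  0.3396 -0.0469] 0.053
   free z [ 4.336e-01  3.392e-01  1.219e-01 -1.000e-04] 0.133
coupling_mid [0.453 0.087] 1
   [0.4536 0.0875 0.5176] 0.076
mat_left [0.615 0.126] 2
   [0.6156 0.126  0.1026] 0.091
   [0.6162 0.1265 0.1043] 0.034
   free z [0.6155 0.1262 0.1069 0.0057] 0.093
mat_mid [0.627 0.008] 2
   [0.6262 0.0067 0.0946] 0.098
   [0.6263 0.0068 0.0973] 0.04
   free z [0.6262 0.0067 0.0955 0.005 ] 0.095
mat_right [ 0.637 -0.113] 2
   [ 0.6386 -0.1131  0.1031] 0.125
   [ 0.6384 -0.1131  0.1133] 0.067
   free z [ 0.6384 -0.1131  0.1133  0.006 ] 0.127
```

```bash
cat > go.py <<'E'
import sys;from h import *
def go(x,y,z,yaw): # yaw: world angle of tool x
    s=bot.get_state();M=R.from_rotvec(s["eef_rot"]).as_matrix()
    t=M.T@(np.array([x,y,z])-s["position"]);a=np.arctan2(M[1,0],M[0,0])
    r=(np.degrees(-(yaw-a))+90)%180-90
    print("t",round(s["clock"],2),"pos",np.round(s["position"],4),"yaw",round(a,3),"tilt",round(np.degrees(np.arccos(-M[2,2])),2),"j7",round(s["joint_pos"][6],2),"| move",np.round(t,4),"roll",round(r,1),"| F",np.round(s["force"],1),"w",round(s["gripper_width"],3))
if __name__=="__main__":go(*map(float,sys.argv[1:5]))
E
python3 go.py .442 -.34 .16 .315
```

```text
t 1.8 pos [ 0.2919 -0.5807  0.2186] yaw 0.466 tilt 0.01 j7 -0.04 | move [ 0.2422 -0.1477  0.0587] roll 8.6 | F [ 0.2 -0.7 -0.3] w 1.001
```

Request:
move_arm:
  rows:
    - [1, 0.03, -0.018, 0.007, 3]
    - [1, 0.07, -0.042, 0.017, 8.6]
    - [1, 0.105, -0.063, 0.025, 8.6]
    - [1, 0.14, -0.085, 0.034, 8.6]
    - [1, 0.175, -0.106, 0.042, 8.6]
    - [1, 0.205, -0.125, 0.05, 8.6]
    - [1, 0.23, -0.14, 0.056, 8.6]
    - [1, 0.242, -0.148, 0.059, 8.6]
    - [1, 0.242, -0.148, 0.059, 8.6]
    - [1, 0.242, -0.148, 0.059, 8.6]

```text
clock: 2.63
position: [0.4419, -0.3397, 0.1598]
eef_rot: [3.102, 0.497, -0.0]
force: [-0.1, -0.2, -0.6]
gripper_width: 0.998
```

```bash
cat > w.py <<'E'
import sys;from h import *
# w.py thing x y yaw z picname : refine with wrist camera
t=sys.argv[1];x,y,yaw,z=map(float,sys.argv[2:6])
m=cam("wrist");im=bot.capture("wrist");cv2.imwrite(f"pics/{sys.argv[6]}.png",im[:,:,::-1])
c=proj(m,[[x,y,z+SH[t][1]/2]])[0];print("pred",np.round(c))
k=mask("wrist",t,c,60)
if k is None:print("not seen",[d["extent"] for d in bot.look_for("wrist",t)])
else:
    ys,xs=np.where(k);print("mask",xs.min(),ys.min(),xs.max(),ys.max())
    v=[view(m,k)]
    b=min((fit(t,v,[x,y,yaw+q],z) for q in(-.15,.15)),key=lambda q:q[1]);print("fit",np.round(b[0],4),round(b[1],3))
E
python3 go.py .442 -.34 .16 .315; python3 w.py big_box_mid .442 -.34 .315 0 w1
```

```text
t 2.63 pos [ 0.4419 -0.3397  0.1598] yaw 0.317 tilt 0.03 j7 -0.63 | move [ 0.      0.0003 -0.0002] roll 0.1 | F [-0.1 -0.2 -0.6] w 0.998
pred [318. 219.]
mask 271 147 361 292
fit [ 0.4431 -0.3381  0.3183] 0.02
```

Request:
move_arm:
  rows:
    - [1, 0.001, -0.001, 0.03, 0]
    - [1, 0.001, -0.001, 0.065, 0]
    - [1, 0.001, -0.001, 0.1, 0]
    - [1, 0.001, -0.001, 0.13, 0]
    - [1, 0.001, -0.001, 0.147, 0]
    - [1, 0.001, -0.001, 0.147, 0]
    - [0.5, 0.001, -0.001, 0.147, 0]
    - [0.5, 0.001, -0.001, 0.147, 0]
    - [0.5, 0.001, -0.001, 0.147, 0]
    - [0.5, 0.001, -0.001, 0.147, 0]
    - [0.5, 0.001, -0.001, 0.147, 0]
    - [0.5, 0.001, -0.001, 0.147, 0]
    - [0.5, 0.001, -0.001, 0.147, 0]
    - [0.5, 0.001, -0.001, 0.142, 0]
    - [0.5, 0.001, -0.001, 0.125, 0]
    - [0.5, 0.001, -0.001, 0.095, 0]
    - [0.5, 0.001, -0.001, 0.07, 0]
    - [0.5, 0.001, -0.001, 0.055, 0]
    - [0.5, 0.001, -0.001, 0.05, 0]
  newtons: 25

```text
clock: 4.32
position: [0.4433, -0.339, 0.112]
eef_rot: [3.1, 0.494, 0.004]
force: [0.4, -0.6, -2.8]
gripper_width: 0.644
```

```bash
python3 go.py .627 .0065 .11 .096
```

```text
t 4.32 pos [ 0.4433 -0.339   0.112 ] yaw 0.316 tilt 0.22 j7 -0.63 | move [ 0.282  -0.2714  0.0019] roll 12.6 | F [ 0.4 -0.6 -2.8] w 0.644
```

Request:
move_arm:
  rows:
    - [0.5, 0.012, -0.011, 0, 1]
    - [0.5, 0.035, -0.034, 0, 3]
    - [0.5, 0.06, -0.058, 0, 5]
    - [0.5, 0.085, -0.082, 0, 7]
    - [0.5, 0.11, -0.106, 0, 9]
    - [0.5, 0.135, -0.13, 0, 11]
    - [0.5, 0.16, -0.154, 0, 12.6]
    - [0.5, 0.185, -0.178, 0, 12.6]
    - [0.5, 0.21, -0.202, 0, 12.6]
    - [0.5, 0.235, -0.226, 0, 12.6]
    - [0.5, 0.257, -0.247, 0, 12.6]
    - [0.5, 0.273, -0.262, 0, 12.6]
    - [0.5, 0.281, -0.27, 0, 12.6]
    - [0.5, 0.282, -0.271, 0, 12.6]
    - [0.5, 0.282, -0.271, 0, 12.6]
    - [0.5, 0.282, -0.271, 0, 12.6]

```text
clock: 5.65
position: [0.6249, 0.0037, 0.1091]
eef_rot: [3.136, 0.146, -0.004]
force: [0.1, -0.4, -2.8]
gripper_width: 0.642
```

```bash
python3 go.py .627 .0065 .022 .096; python3 w.py mat_mid .627 .0065 .096 .006 w2;python3 w.py big_box_mid .627 .0065 .096 .096 w2b
```

```text
t 5.65 pos [0.6249 0.0037 0.1091] yaw 0.093 tilt 0.18 j7 -1.43 | move [ 0.0025 -0.0028  0.0871] roll -0.2 | F [ 0.1 -0.4 -2.8] w 0.642
pred [314. 228.]
not seen [[247.0, 135.8, 130.3, 39.8]]
pred [312. 297.]
mask 225 172 407 442
fit [0.6249 0.0048 0.0981] 0.253
```

View pics/w2.png

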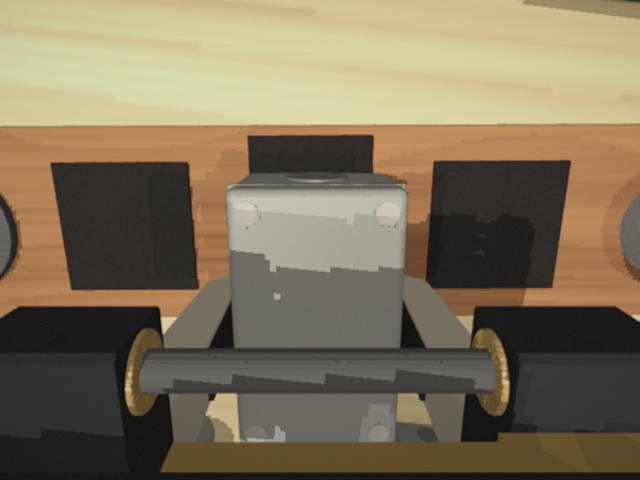

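The wrist picture shows the held box at (317,310), with the left mat at (130,226) and the right mat at (497,224). The middle mat is mostly hidden, so I'll fit the side mats instead.

```bash
python3 w.py mat_left .6157 .1262 .096 .006 w3; python3 w.py mat_right .6385 -.113 .096 .006 w4; python3 - <<'E'
from h import *
m=cam("wrist")
# top far corners of held box seen at (229,188),(405,186); top z = z of bottom + .046
for u in((229,186),(405,184)):print(ray(m,u,.109-.012+.046))
E
```

```text
pred [133. 229.]
mask 54 163 200 290
fit [0.6157 0.1283 0.0967] 0.016
pred [499. 230.]
mask 428 162 572 292
fit [ 0.639  -0.1115  0.0957] 0.015
[0.67351453 0.03960121 0.143     ]
[ 0.67953124 -0.01610079  0.143     ]
```

Request:
move_arm:
  rows:
    - [0.5, 0.0027, -0.0038, 0.01, 0]
    - [0.5, 0.0027, -0.0038, 0.03, 0]
    - [0.5, 0.0027, -0.0038, 0.05, 0]
    - [0.5, 0.0027, -0.0038, 0.068, 0]
    - [0.5, 0.0027, -0.0038, 0.08, 0]
    - [0.5, 0.0027, -0.0038, 0.085, 0]
    - [0.5, 0.0027, -0.0038, 0.087, 0]
    - [0.5, 0.0027, -0.0038, 0.087, 0]
    - [0.5, 0.0027, -0.0038, 0.087, 0]

```text
clock: 6.85
position: [0.6294, 0.0109, 0.0231]
eef_rot: [-3.138, -0.151, -0.003]
force: [0.3, 0.5, -2.2]
gripper_width: 0.642
```

```bash
python3 go.py .627 .0078 .0225 .096
```

```text
t 6.85 pos [0.6294 0.0109 0.0231] yaw 0.096 tilt 0.1 j7 -1.42 | move [-0.0026  0.0028  0.0006] roll -0.0 | F [ 0.3  0.5 -2.2] w 0.642
```

Request:
move_arm:
  rows:
    - [0.5, -0.0022, 0.0028, 0, 0]
    - [0.5, -0.0022, 0.0028, 0, 0]
    - [0.5, -0.0022, 0.0028, 0.001, 0]
    - [0.5, -0.0022, 0.0028, 0.001, 0]
    - [0.75, -0.0022, 0.0028, 0.001, 0]
    - [0.85, -0.0022, 0.0028, 0.001, 0]
    - [0.85, -0.0022, 0.0028, 0.001, 0]
    - [0.85, -0.0022, 0.0028, 0.001, 0]
    - [0.85, -0.0022, 0.0028, -0.01, 0]
    - [0.85, -0.0022, 0.0028, -0.04, 0]
    - [0.85, -0.0022, 0.0028, -0.08, 0]
    - [0.85, -0.0022, 0.0028, -0.11, 0]
    - [0.85, -0.0022, 0.0028, -0.12, 0]
    - [0.85, -0.0022, 0.0028, -0.12, 0]

```text
clock: 8.02
position: [0.6291, 0.0077, 0.1469]
eef_rot: [3.138, 0.151, 0.013]
force: [-0.2, -0.2, -0.6]
gripper_width: 0.848
```

```bash
python3 go.py .448 -.0915 .15 -.06; python3 w.py big_box_mid .627 .0075 .096 .009 w5; python3 w.py mat_left .6157 .1262 .096 .006 w5b; python3 w.py mat_right .6385 -.113 .096 .006 w5c
```

```text
t 8.02 pos [0.6291 0.0077 0.1469] yaw 0.096 tilt 0.47 j7 -1.43 | move [-0.1897  0.0814 -0.0046] roll 8.9 | F [-0.2 -0.2 -0.6] w 0.848
pred [318. 231.]
mask 269 156 366 311
fit [0.6264 0.0077 0.1006] 0.029
pred [156. 218.]
mask 86 159 216 274
fit [0.6155 0.1283 0.0939] 0.01
pred [485. 217.]
mask 420 157 551 272
fit [ 0.6392 -0.1114  0.0947] 0.013
```

Request:
move_arm:
  rows:
    - [0.85, -0.03, 0.013, 0, 4]
    - [0.85, -0.065, 0.028, 0, 8.5]
    - [0.85, -0.1, 0.043, 0, 8.5]
    - [0.85, -0.135, 0.058, 0, 8.5]
    - [0.85, -0.165, 0.071, 0, 8.5]
    - [0.85, -0.185, 0.079, -0.003, 8.5]
    - [0.85, -0.19, 0.081, -0.004, 8.5]
    - [0.85, -0.19, 0.081, -0.004, 8.5]
    - [0.85, -0.19, 0.081, -0.004, 8.5]
    - [0.85, -0.19, 0.081, -0.004, 8.5]

```text
clock: 9.15
position: [0.4471, -0.0901, 0.1464]
eef_rot: [-3.14, 0.079, -0.002]
force: [-0.6, 0.8, -0.8]
gripper_width: 0.851
```

```bash
python3 w.py small_box_mid .448 -.0915 -.06 0 w6;python3 go.py .448 -.0915 .15 -.06; 
```

```text
pred [320. 220.]
mask 285 175 349 271
fit [ 0.4473 -0.0897 -0.0329] 0.029
t 9.25 pos [ 0.4467 -0.0901  0.1464] yaw -0.05 tilt 0.04 j7 -1.35 | move [ 0.0014  0.0013 -0.0036] roll 0.6 | F [ 0.1  0.2 -0.8] w 0.853
```

Request:
move_arm:
  rows:
    - [0.85, 0, 0, 0.03, -1]
    - [0.85, 0, 0, 0.065, -1]
    - [0.85, 0, 0, 0.1, -1]
    - [0.85, 0, 0, 0.125, -1]
    - [0.85, 0, 0, 0.137, -1]
    - [0.85, 0, 0, 0.137, -1]
    - [0.3, 0, 0, 0.137, -1]
    - [0.3, 0, 0, 0.137, -1]
    - [0.3, 0, 0, 0.137, -1]
    - [0.3, 0, 0, 0.137, -1]
    - [0.3, 0, 0, 0.137, -1]
    - [0.3, 0, 0, 0.137, -1]
    - [0.3, 0, 0, 0.137, -1]
    - [0.3, 0, 0, 0.137, -1]
    - [0.3, 0, 0, 0.132, -1]
    - [0.3, 0, 0, 0.11, -1]
    - [0.3, 0, 0, 0.08, -1]
    - [0.3, 0, 0, 0.05, -1]
    - [0.3, 0, 0, 0.025, -1]
    - [0.3, 0, 0, 0.02, -1]
  newtons: 20

```text
clock: 10.92
position: [0.4472, -0.0917, 0.1302]
eef_rot: [3.14, -0.056, 0.011]
force: [0.4, 0.3, -1.3]
gripper_width: 0.472
```

```bash
python3 go.py .6265 .0075 .13 .098
```

```text
t 10.92 pos [ 0.4472 -0.0917  0.1302] yaw -0.035 tilt 0.41 j7 -1.32 | move [ 0.1757 -0.1055  0.0013] roll -7.6 | F [ 0.4  0.3 -1.3] w 0.472
```

Request:
move_arm:
  rows:
    - [0.3, 0.01, -0.006, 0, -1]
    - [0.3, 0.03, -0.018, 0, -3]
    - [0.3, 0.055, -0.033, 0, -5]
    - [0.3, 0.08, -0.048, 0, -7]
    - [0.3, 0.105, -0.063, 0, -7.6]
    - [0.3, 0.13, -0.078, 0, -7.6]
    - [0.3, 0.15, -0.09, 0, -7.6]
    - [0.3, 0.166, -0.099, 0, -7.6]
    - [0.3, 0.174, -0.104, 0, -7.6]
    - [0.3, 0.176, -0.105, 0, -7.6]
    - [0.3, 0.176, -0.105, 0, -7.6]
    - [0.3, 0.176, -0.105, 0, -7.6]
    - [0.3, 0.176, -0.105, 0, -7.6]

```text
clock: 12.0
position: [0.6235, 0.0064, 0.1263]
eef_rot: [3.137, 0.151, -0.003]
force: [0.6, 0.1, -1.3]
gripper_width: 0.471
```

```bash
python3 go.py .6265 .0075 .065 .098; sleep 0; python3 w.py small_box_mid .6265 .0075 .098 .122 w7; python3 go.py .6265 .0075 .065 .098
```

```text
t 12.0 pos [0.6235 0.0064 0.1263] yaw 0.096 tilt 0.11 j7 -1.42 | move [ 0.0032 -0.0008  0.0613] roll -0.1 | F [ 0.6  0.1 -1.3] w 0.471
pred [316. 298.]
mask 256 211 377 347
fit [0.6256 0.0076 0.0894] 0.246
t 12.1 pos [0.6241 0.0067 0.1268] yaw 0.096 tilt 0.04 j7 -1.42 | move [ 0.0025 -0.0006  0.0618] roll -0.1 | F [-0.5  0.4 -0.7] w 0.474
```

View pics/w7.png

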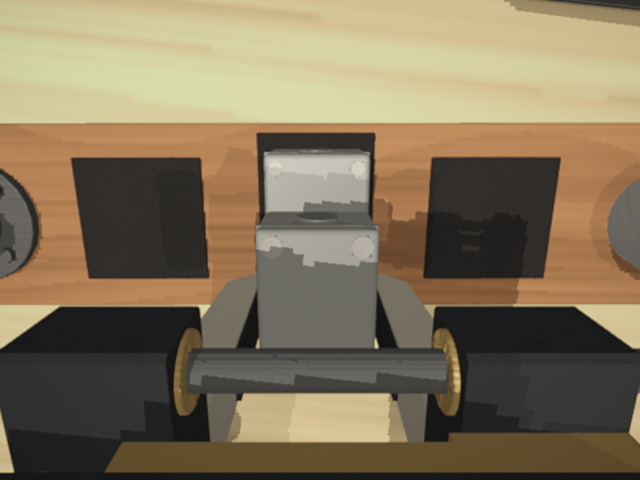

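The small box is held at (317,285), lined up in front of and above the placed large box at (317,190). I'll lower it.

Request:
move_arm:
  rows:
    - [0.3, 0.001, -0.0005, 0.01, 0]
    - [0.3, 0.001, -0.0005, 0.025, 0]
    - [0.3, 0.001, -0.0005, 0.04, 0]
    - [0.3, 0.001, -0.0005, 0.05, 0]
    - [0.3, 0.001, -0.0005, 0.055, 0]
    - [0.3, 0.001, -0.0005, 0.057, 0]
    - [0.3, 0.001, -0.0005, 0.057, 0]
    - [0.3, 0.001, -0.0005, 0.057, 0]

```text
clock: 12.77
position: [0.6263, 0.0082, 0.0702]
eef_rot: [3.138, 0.153, 0.002]
force: [0.0, 0.2, -0.9]
gripper_width: 0.472
```

```bash
python3 go.py .6265 .0075 .0645 .098
```

```text
t 12.77 pos [0.6263 0.0082 0.0702] yaw 0.098 tilt 0.07 j7 -1.42 | move [0.0001 0.0007 0.0057] roll -0.0 | F [ 0.   0.2 -0.9] w 0.472
```

Request:
move_arm:
  rows:
    - [0.3, 0, 0.0005, 0.002, 0]
    - [0.3, 0, 0.0005, 0.004, 0]
    - [0.3, 0, 0.0005, 0.0055, 0]
    - [0.3, 0, 0.0005, 0.0055, 0]
    - [0.55, 0, 0.0005, 0.0055, 0]
    - [0.7, 0, 0.0005, 0.0055, 0]
    - [0.7, 0, 0.0005, 0.0055, 0]
    - [0.7, 0, 0.0005, 0.0055, 0]
    - [0.7, 0, 0.0005, 0.0055, 0]
    - [0.7, 0, 0.0005, -0.01, 0]
    - [0.7, 0, 0.0005, -0.04, 0]
    - [0.7, 0, 0.0005, -0.07, 0]
    - [0.7, 0, 0.0005, -0.1, 0]
    - [0.7, 0, 0.0005, -0.12, 0]
    - [0.7, 0, 0.0005, -0.12, 0]
    - [0.7, 0, 0.0005, -0.12, 0]

```text
clock: 14.1
position: [0.6264, 0.0077, 0.1907]
eef_rot: [-3.138, -0.153, -0.004]
force: [-0.6, 0.6, -1.2]
gripper_width: 0.7
```

```bash
python3 w.py small_box_mid .6265 .0075 .096 .055 w8;python3 w.py big_box_mid .6265 .0075 .096 .009 w8b; python3 go.py .4335 .34 .15 1.57
```

```text
pred [318. 225.]
mask 282 174 351 274
fit [0.6278 0.0087 0.0945] 0.026
pred [319. 211.]
mask 276 143 360 283
fit [0.6263 0.0077 0.0986] 1.563
t 14.3 pos [0.6246 0.0078 0.1877] yaw 0.098 tilt 0.22 j7 -1.43 | move [-0.1577 -0.3492  0.0384] roll -84.4 | F [ 0.7 -0.5  0.1] w 0.698
```

View pics/w8.png

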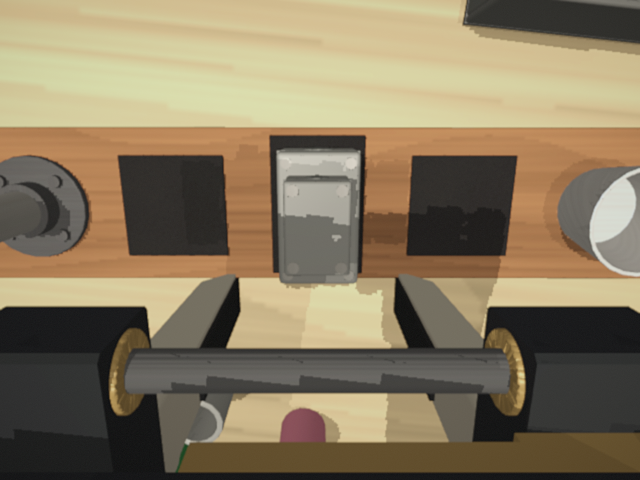

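The small box sits on the large box at (319,225), both inside the middle mat. Before I reach for the round box and the coupling I'll confirm both in one enlarged crop. Round candidates in the top picture are grey (202,294), orange (152,289) and orange (180,338); only the grey one fits. Coupling candidates are grey (313,276), pink (354,297) and green (297,317); only the grey one fits.

```bash
python3 -c "
import cv2
i=cv2.imread('pics/top0.png')[260:360,130:375];cv2.imwrite('pics/crop.png',cv2.resize(i,None,fx=3,fy=3,interpolation=cv2.INTER_CUBIC))"
```

```text
(no output)
```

View pics/crop.png

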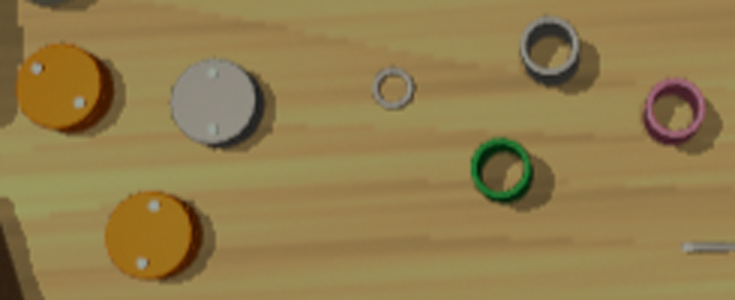

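Request:
move_arm:
  rows:
    - [0.95, -0.01, -0.022, 0, -7]
    - [0.95, -0.024, -0.053, 0, -14]
    - [0.95, -0.038, -0.085, 0, -21]
    - [0.95, -0.053, -0.117, 0, -28]
    - [0.95, -0.067, -0.149, 0, -35]
    - [0.95, -0.082, -0.181, 0, -42]
    - [0.95, -0.096, -0.213, 0, -49]
    - [0.95, -0.111, -0.245, 0, -56]
    - [0.95, -0.125, -0.277, 0.01, -63]
    - [0.95, -0.14, -0.309, 0.02, -70]
    - [0.95, -0.152, -0.336, 0.03, -77]
    - [0.95, -0.158, -0.349, 0.036, -84]
    - [0.95, -0.158, -0.349, 0.036, -84]
    - [0.95, -0.158, -0.349, 0.036, -84]
    - [0.95, -0.158, -0.349, 0.036, -84]

```text
clock: 15.55
position: [0.4359, 0.3377, 0.1533]
eef_rot: [2.234, 2.207, -0.002]
force: [0.4, 0.1, 0.7]
gripper_width: 0.947
```

```bash
python3 w.py round_box_mid .4335 .34 0 0 w9; python3 go.py .4335 .34 .012 1.57
```

```text
pred [314. 219.]
mask 268 171 360 266
fit [0.4338 0.341  0.1822] 0.034
t 15.65 pos [0.4362 0.3377 0.1539] yaw 1.558 tilt 0.09 j7 -0.89 | move [ 0.0024 -0.0029  0.1419] roll -0.7 | F [-0.1  0.3 -0.4] w 0.949
```

View pics/w9.png

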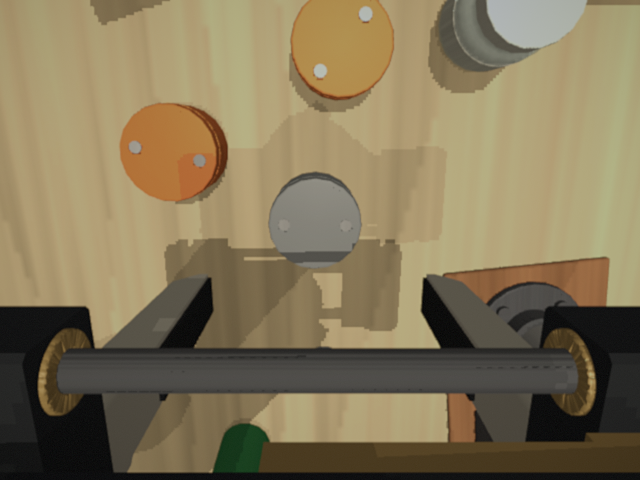

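The crop confirms the grey disc (215,100) and the grey ring (550,48). In the wrist view the grey round box is at (315,220), between the fingers, and the orange ones at (173,152) and (342,48) are clear of them.

Request:
move_arm:
  rows:
    - [0.95, 0.003, -0.002, 0.03, 0]
    - [0.95, 0.003, -0.002, 0.065, 0]
    - [0.95, 0.003, -0.002, 0.1, 0]
    - [0.95, 0.003, -0.002, 0.128, 0]
    - [0.95, 0.003, -0.002, 0.14, 0]
    - [0.95, 0.003, -0.002, 0.14, 0]
    - [0.5, 0.003, -0.002, 0.14, 0]
    - [0.5, 0.003, -0.002, 0.14, 0]
    - [0.5, 0.003, -0.002, 0.14, 0]
    - [0.5, 0.003, -0.002, 0.14, 0]
    - [0.5, 0.003, -0.002, 0.14, 0]
    - [0.5, 0.003, -0.002, 0.14, 0]
    - [0.5, 0.003, -0.002, 0.14, 0]
    - [0.5, 0.003, -0.002, 0.134, 0]
    - [0.5, 0.003, -0.002, 0.115, 0]
    - [0.5, 0.003, -0.002, 0.085, 0]
    - [0.5, 0.003, -0.002, 0.055, 0]
    - [0.5, 0.003, -0.002, 0.03, 0]
    - [0.5, 0.003, -0.002, 0.02, 0]
    - [0.5, 0.003, -0.002, 0.02, 0]
  newtons: 25

```text
clock: 17.32
position: [0.4335, 0.3437, 0.136]
eef_rot: [2.229, 2.213, 0.008]
force: [1.2, -0.1, -2.1]
gripper_width: 0.684
```

```bash
python3 go.py .6157 .1277 .13 1.667
```

```text
t 17.32 pos [0.4335 0.3437 0.136 ] yaw 1.564 tilt 0.28 j7 -0.91 | move [-0.2147  0.1838  0.0059] roll -5.9 | F [ 1.2 -0.1 -2.1] w 0.684
```

Request:
move_arm:
  rows:
    - [0.5, -0.01, 0.009, 0, -1]
    - [0.5, -0.03, 0.026, 0, -3]
    - [0.5, -0.053, 0.046, 0, -5]
    - [0.5, -0.077, 0.067, 0, -5.9]
    - [0.5, -0.101, 0.088, 0, -5.9]
    - [0.5, -0.125, 0.108, 0, -5.9]
    - [0.5, -0.149, 0.128, 0, -5.9]
    - [0.5, -0.17, 0.147, 0, -5.9]
    - [0.5, -0.19, 0.165, 0, -5.9]
    - [0.5, -0.204, 0.177, 0, -5.9]
    - [0.5, -0.211, 0.183, 0, -5.9]
    - [0.5, -0.212, 0.184, 0, -5.9]
    - [0.5, -0.212, 0.184, 0, -5.9]
    - [0.5, -0.212, 0.184, 0, -5.9]
    - [0.5, -0.212, 0.184, 0, -5.9]

```text
clock: 18.57
position: [0.6137, 0.1318, 0.1335]
eef_rot: [-2.107, -2.328, 0.0]
force: [-0.6, 0.5, -1.9]
gripper_width: 0.681
```

```bash
python3 -c "
from h import *
cv2.imwrite('pics/w10.png',bot.capture('wrist')[:,:,::-1])";python3 w.py round_box_mid .6157 .1277 0 .12 w10b; python3 go.py .6157 .1304 .03 1.667; 
```

```text
pred [321. 310.]
mask 232 221 402 401
fit [ 0.6135  0.1296 -0.0681] 0.389
t 18.72 pos [0.6144 0.1308 0.1339] yaw 1.669 tilt 0.03 j7 -0.35 | move [-0.0005  0.0013  0.1039] roll 0.1 | F [ 0.3  0.3 -1.7] w 0.681
```

View pics/w10.png

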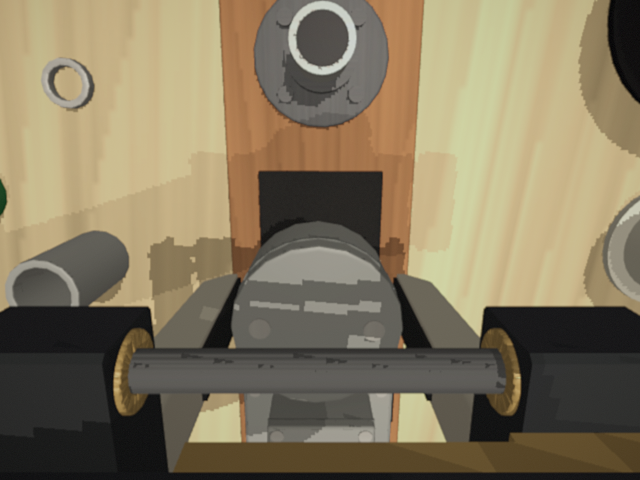

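The held disc at (317,315) is over the left mat (321,205), with the pipe stub at (320,60), clear of the gripper.

Request:
move_arm:
  rows:
    - [0.5, 0, 0.001, 0.01, 0]
    - [0.5, 0, 0.001, 0.03, 0]
    - [0.5, 0, 0.001, 0.055, 0]
    - [0.5, 0, 0.001, 0.078, 0]
    - [0.5, 0, 0.001, 0.095, 0]
    - [0.5, 0, 0.001, 0.103, 0]
    - [0.5, 0, 0.001, 0.106, 0]
    - [0.5, 0, 0.001, 0.106, 0]
    - [0.5, 0, 0.001, 0.106, 0]

```text
clock: 19.47
position: [0.6169, 0.1299, 0.0286]
eef_rot: [2.112, 2.325, 0.003]
force: [0.3, -0.3, -2.2]
gripper_width: 0.688
```

```bash
python3 go.py .6157 .1304 .0225 1.667; 
```

```text
t 19.47 pos [0.6169 0.1299 0.0286] yaw 1.667 tilt 0.12 j7 -0.4 | move [ 0.0006 -0.0012  0.0061] roll -0.0 | F [ 0.3 -0.3 -2.2] w 0.688
```

Request:
move_arm:
  rows:
    - [0.5, 0, -0.001, 0.002, 0]
    - [0.5, 0, -0.001, 0.004, 0]
    - [0.5, 0, -0.001, 0.006, 0]
    - [0.5, 0, -0.001, 0.006, 0]
    - [0.75, 0, -0.001, 0.006, 0]
    - [0.85, 0, -0.001, 0.006, 0]
    - [0.9, 0, -0.001, 0.006, 0]
    - [0.9, 0, -0.001, 0.006, 0]
    - [0.9, 0, -0.001, 0.006, 0]
    - [0.9, 0, -0.001, -0.01, 0]
    - [0.9, 0, -0.001, -0.04, 0]
    - [0.9, 0, -0.001, -0.08, 0]
    - [0.9, 0, -0.001, -0.12, 0]
    - [0.9, 0, -0.001, -0.15, 0]
    - [0.9, 0, -0.001, -0.155, 0]
    - [0.9, 0, -0.001, -0.155, 0]
    - [0.9, 0, -0.001, -0.155, 0]

```text
clock: 20.88
position: [0.6145, 0.1291, 0.1819]
eef_rot: [-2.112, -2.325, 0.002]
force: [0.9, 0.3, -0.2]
gripper_width: 0.902
```

```bash
python3 w.py round_box_mid .6157 .1277 0 .009 w11; python3 w.py mat_left .6157 .1277 .096 .006 w11c; python3 go.py .4536 .0875 .18 1.57; 
```

```text
pred [319. 218.]
mask 275 175 361 266
fit [0.6152 0.1274 0.3888] 0.02
pred [320. 213.]
mask 267 160 374 262
fit [0.6156 0.1279 0.0995] 1.436
t 21.08 pos [0.614  0.129  0.1805] yaw 1.667 tilt 0.23 j7 -0.33 | move [-0.0259 -0.1636  0.0012] roll 5.5 | F [-0.1  0.2  0.6] w 0.902
```

Request:
move_arm:
  rows:
    - [0.8, -0.004, -0.025, 0, 3]
    - [0.8, -0.01, -0.06, 0, 5.5]
    - [0.8, -0.016, -0.095, 0, 5.5]
    - [0.8, -0.021, -0.13, 0, 5.5]
    - [0.8, -0.025, -0.155, 0, 5.5]
    - [0.8, -0.026, -0.1635, 0, 5.5]
    - [0.8, -0.026, -0.1635, 0, 5.5]
    - [0.8, -0.026, -0.1635, 0, 5.5]
    - [0.8, -0.026, -0.1635, 0, 5.5]

```text
clock: 21.83
position: [0.4568, 0.0884, 0.1826]
eef_rot: [2.221, 2.221, 0.003]
force: [0.1, 0.0, -0.3]
gripper_width: 0.799
```

```bash
python3 w.py coupling_mid .4536 .0875 0 0 w12; python3 go.py .4536 .0875 .02 1.57; 
```

```text
pred [313. 219.]
mask 284 183 346 258
fit [ 0.4554  0.0895 -0.146 ] 0.279
t 21.93 pos [0.4564 0.0884 0.1825] yaw 1.571 tilt 0.08 j7 -0.42 | move [-0.0011 -0.003   0.1625] roll 0.0 | F [-0.8  0.2 -1.2] w 0.803
```

View pics/w12.png

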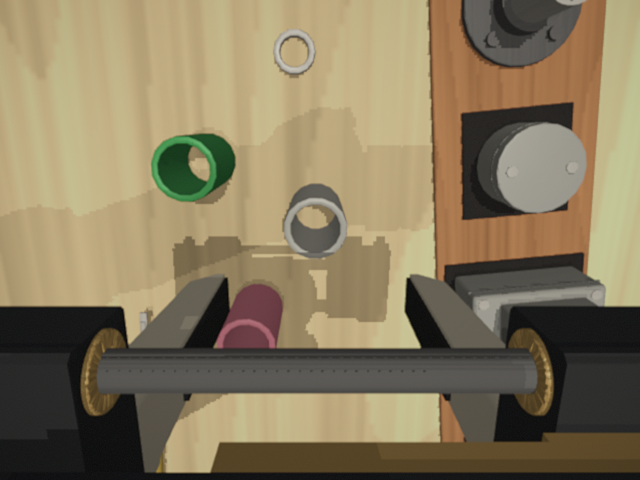

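```bash
python3 - <<'E'
from h import *
m=cam("wrist");im=cv2.imread("pics/w12.png")
print("grey rim",ray(m,(315.5,227),.07)," pink rim",ray(m,(248,345),.07)," green",ray(m,(185,168),.07))
E
```

```text
grey rim [0.45516807 0.0901303  0.07      ]  pink rim [0.40549131 0.00069608 0.07      ]  green [0.3693661  0.13008331 0.07      ]
```

The grey coupling has its rim at (315,227), between the fingers. Green (193,167) and pink (250,315) are clear of the finger paths.

Request:
move_arm:
  rows:
    - [0.8, 0.0015, -0.002, 0.03, 0]
    - [0.8, 0.0015, -0.002, 0.06, 0]
    - [0.8, 0.0015, -0.002, 0.09, 0]
    - [0.8, 0.0015, -0.002, 0.12, 0]
    - [0.8, 0.0015, -0.002, 0.145, 0]
    - [0.8, 0.0015, -0.002, 0.16, 0]
    - [0.8, 0.0015, -0.002, 0.161, 0]
    - [0.8, 0.0015, -0.002, 0.161, 0]
    - [0.3, 0.0015, -0.002, 0.161, 0]
    - [0.3, 0.0015, -0.002, 0.161, 0]
    - [0.3, 0.0015, -0.002, 0.161, 0]
    - [0.3, 0.0015, -0.002, 0.161, 0]
    - [0.3, 0.0015, -0.002, 0.161, 0]
    - [0.3, 0.0015, -0.002, 0.161, 0]
    - [0.3, 0.0015, -0.002, 0.161, 0]
    - [0.3, 0.0015, -0.002, 0.161, 0]
  newtons: 15

```text
clock: 23.27
position: [0.454, 0.0895, 0.0224]
eef_rot: [2.221, 2.22, 0.004]
force: [0.8, -1.3, 6.7]
gripper_width: 0.476
```

```bash
python3 go.py .4553 .09 .2 1.57
```

```text
t 23.27 pos [0.454  0.0895 0.0224] yaw 1.571 tilt 0.15 j7 -0.56 | move [ 0.0006  0.0018 -0.1776] roll 0.0 | F [ 0.8 -1.3  6.7] w 0.476
```

Request:
move_arm:
  rows:
    - [0.3, 0, 0, -0.006, 0]
    - [0.3, 0, 0, -0.025, 0]
    - [0.3, 0, 0, -0.055, 0]
    - [0.3, 0, 0, -0.085, 0]
    - [0.3, 0, 0, -0.115, 0]
    - [0.3, 0, 0, -0.135, 0]
    - [0.3, 0, 0, -0.145, 0]
    - [0.3, 0, 0, -0.15, 0]
    - [0.3, 0, 0, -0.15, 0]
    - [0.3, 0, 0, -0.15, 0]

```text
clock: 24.1
position: [0.4519, 0.0891, 0.1711]
eef_rot: [-2.221, -2.221, 0.003]
force: [-0.4, 0.4, -0.8]
gripper_width: 0.474
```

```bash
python3 go.py .639 -.112 .17 1.667
```

```text
t 24.1 pos [0.4519 0.0891 0.1711] yaw 1.571 tilt 0.11 j7 -0.44 | move [-0.201   0.1871  0.0008] roll -5.5 | F [-0.4  0.4 -0.8] w 0.474
```

Request:
move_arm:
  rows:
    - [0.3, -0.01, 0.009, 0, -1]
    - [0.3, -0.03, 0.028, 0, -3]
    - [0.3, -0.053, 0.049, 0, -5]
    - [0.3, -0.076, 0.071, 0, -5.5]
    - [0.3, -0.099, 0.092, 0, -5.5]
    - [0.3, -0.122, 0.113, 0, -5.5]
    - [0.3, -0.145, 0.135, 0, -5.5]
    - [0.3, -0.166, 0.155, 0, -5.5]
    - [0.3, -0.184, 0.171, 0, -5.5]
    - [0.3, -0.195, 0.181, 0, -5.5]
    - [0.3, -0.2, 0.186, 0, -5.5]
    - [0.3, -0.201, 0.187, 0, -5.5]
    - [0.3, -0.201, 0.187, 0, -5.5]
    - [0.3, -0.201, 0.187, 0, -5.5]
    - [0.3, -0.201, 0.187, 0, -5.5]

```text
clock: 25.35
position: [0.6391, -0.1099, 0.1716]
eef_rot: [-2.109, -2.327, -0.0]
force: [0.7, 0.6, -1.2]
gripper_width: 0.479
```

```bash
python3 -c "
from h import *
cv2.imwrite('pics/w13.png',bot.capture('wrist')[:,:,::-1])"; python3 w.py mat_right .639 -.112 .096 .006 w13b; python3 go.py .639 -.112 .032 1.667
```

```text
pred [317. 216.]
mask 262 161 372 265
fit [ 0.639  -0.1113  0.0987] 0.246
t 25.5 pos [ 0.6395 -0.1107  0.172 ] yaw 1.668 tilt 0.01 j7 0.04 | move [-0.0012 -0.0006  0.14  ] roll 0.1 | F [ 0.6  1.  -0.4] w 0.478
```

View pics/w13.png

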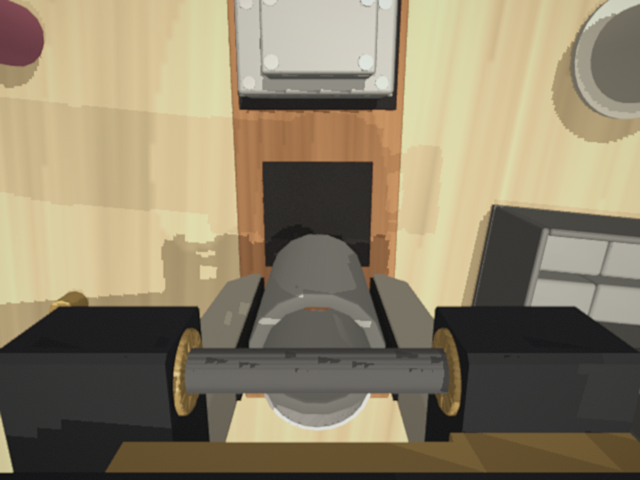

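The held coupling at (317,300) is over the right mat (317,215). The stack at (317,45) looks intact and the tray on the right is out of the way.

Request:
move_arm:
  rows:
    - [0.3, -0.001, 0, 0.01, 0]
    - [0.3, -0.001, 0, 0.03, 0]
    - [0.3, -0.001, 0, 0.055, 0]
    - [0.3, -0.001, 0, 0.08, 0]
    - [0.3, -0.001, 0, 0.105, 0]
    - [0.3, -0.001, 0, 0.125, 0]
    - [0.3, -0.001, 0, 0.133, 0]
    - [0.3, -0.001, 0, 0.136, 0]
    - [0.3, -0.001, 0, 0.136, 0]
    - [0.3, -0.001, 0, 0.136, 0]

```text
clock: 26.33
position: [0.6409, -0.1126, 0.0368]
eef_rot: [2.111, 2.324, 0.002]
force: [-0.2, -0.1, -0.4]
gripper_width: 0.474
```

```bash
python3 go.py .639 -.1115 .0315 1.667
```

```text
t 26.33 pos [ 0.6409 -0.1126  0.0368] yaw 1.667 tilt 0.14 j7 -0.01 | move [ 0.0013 -0.0018  0.0053] roll -0.0 | F [-0.2 -0.1 -0.4] w 0.474
```

Request:
move_arm:
  rows:
    - [0.3, 0.001, -0.0015, 0.002, 0]
    - [0.3, 0.001, -0.0015, 0.004, 0]
    - [0.3, 0.001, -0.0015, 0.005, 0]
    - [0.3, 0.001, -0.0015, 0.005, 0]
    - [0.3, 0.001, -0.0015, 0.005, 0]

```text
clock: 26.75
position: [0.6387, -0.1118, 0.0316]
eef_rot: [2.112, 2.325, 0.001]
force: [-0.8, 0.5, 4.3]
gripper_width: 0.476
```

```bash
python3 go.py .639 -.1115 .0315 1.667
```

```text
t 26.75 pos [ 0.6387 -0.1118  0.0316] yaw 1.667 tilt 0.06 j7 -0.01 | move [0.0002 0.0004 0.0001] roll -0.0 | F [-0.8  0.5  4.3] w 0.476
```

Contact (4.3 N). Release slowly and rise.

Request:
move_arm:
  rows:
    - [0.5, 0, 0, 0, 0]
    - [0.55, 0, 0, 0, 0]
    - [0.65, 0, 0, 0, 0]
    - [0.75, 0, 0, 0, 0]
    - [0.8, 0, 0, 0, 0]
    - [0.8, 0, 0, 0, 0]
    - [0.8, 0, 0, -0.01, 0]
    - [0.8, 0, 0, -0.03, 0]
    - [0.8, 0, 0, -0.06, 0]
    - [0.8, 0, 0, -0.09, 0]
    - [0.8, 0, 0, -0.12, 0]
    - [0.8, 0, 0, -0.15, 0]
    - [0.8, 0, 0, -0.18, 0]
    - [0.8, 0, 0, -0.2, 0]
    - [0.8, 0, 0, -0.2, 0]
    - [0.8, 0, 0, -0.2, 0]
    - [0.8, 0, 0, -0.2, 0]

```text
clock: 28.17
position: [0.6374, -0.1119, 0.2298]
eef_rot: [-2.111, -2.324, 0.002]
force: [-0.8, 0.7, -0.3]
gripper_width: 0.804
```

```bash
python3 go.py .45 -.2 .25 1.667; python3 - <<'E'
from h import *
m=cam("wrist");w=bot.capture("wrist");cv2.imwrite("pics/w14.png",w[:,:,::-1])
for n in("scene","top"):cv2.imwrite(f"pics/{n}1.png",bot.capture(n)[:,:,::-1])
ms=cam("scene");mt=cam("top")
for t,x,y,q,z in[("big_box_mid",.6265,.0077,.096,.009),("small_box_mid",.627,.008,.096,.055),("round_box_mid",.6155,.1277,0,.009),("coupling_mid",.639,-.1115,0,.009)]:
    for n,mm in(("scene",ms),("wrist",m),("top",mt)):
        c=proj(mm,[[x,y,z+SH[t][1]/2]])[0];k=mask(n,t,c,30)
        if k is None:print(t,n,"none");continue
        f=fit(t,[view(mm,k)],[x,y,q],z);print(t,n,np.round(f[0],4),round(f[1],3))
a=cv2.resize(cv2.imread("pics/scene1.png")[190:340,150:450],None,fx=2.6,fy=2.6);cv2.imwrite("pics/fin.png",a)
E
```

```text
t 28.17 pos [ 0.6374 -0.1119  0.2298] yaw 1.667 tilt 0.12 j7 0.06 | move [-0.0698 -0.195  -0.0198] roll -0.0 | F [-0.8  0.7 -0.3] w 0.804
big_box_mid scene [0.6252 0.0059 0.085 ] 0.915
big_box_mid wrist [0.6258 0.0074 0.0944] 1.535
big_box_mid top [0.6255 0.0066 0.1026] 0.985
small_box_mid scene [ 0.6924  0.0079 -0.5976] 0.694
small_box_mid wrist [0.6275 0.0088 0.1026] 0.019
small_box_mid top [0.6276 0.0072 0.0856] 0.056
round_box_mid scene [0.6155 0.1252 0.1494] 0.053
round_box_mid wrist none
round_box_mid top [0.6153 0.1249 0.0658] 0.059
coupling_mid scene [ 0.6382 -0.1141  0.0624] 0.045
coupling_mid wrist [ 0.6379 -0.1118  0.1517] 0.311
coupling_mid top [ 0.637  -0.1114  0.1296] 0.614
```

View pics/fin.png

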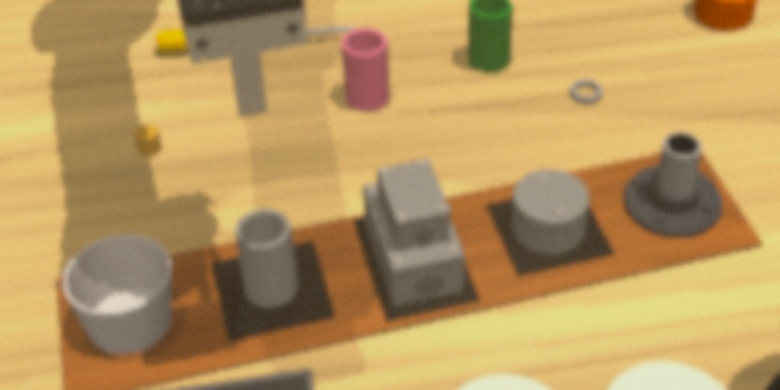

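View pics/w14.png

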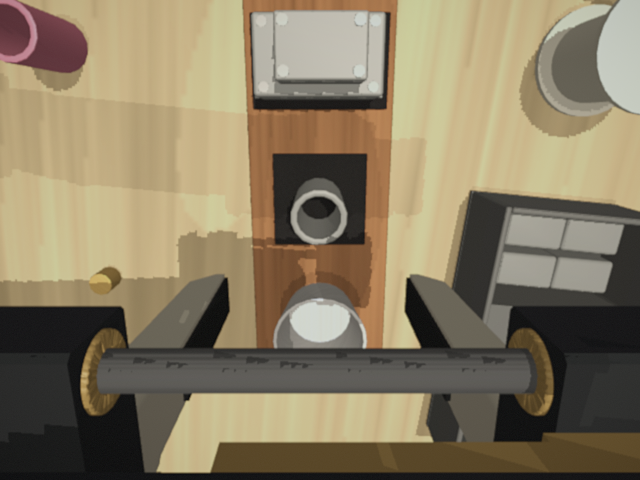

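The scene crop shows the coupling on the mat by the tin (268,258), the stack on the middle mat (415,235) and the round box on the mat by the pipe stub (550,212), all upright. The wrist picture agrees: the coupling is on the mat at (318,205) and the stack is intact at (320,55). The gripper is touching nothing, so I'm handing in.

```bash
python3 -c "
from rig import bot
print(bot.close_job(), bot.get_state()['clock'])"
```

```text
the job is handed in; nothing more can be done
the job is handed in; nothing more can be done
```

The kit is set out and handed in at about 29 s of the 102 s allowed; the hand-in reported no verdict. I placed the large box on the middle mat first, then the small box on top of it. The round box is on the left mat by the pipe stub, and the coupling is on the right mat by the tin. I left the orange, pink and green look-alikes alone.

**Last checks:**

| Fitting | Offset from its place | Limit |
|---|---|---|
| Large box on middle mat | about 1–2 mm, within 0.01 rad | 12 mm, 0.2 rad |
| Small box on large box | about 2 mm, within 0.02 rad | 12 mm, 0.25 rad |
| Round box on left mat | 1–3 mm | 15 mm |
| Coupling on right mat | 1–3 mm | 15 mm |

All four looked upright in the last pictures, and the open gripper was well above them.

**Checks that failed or disagreed:**
- **Large box:** the last fits were poor in all three views because the small box covers it. Its figure comes from the wrist view taken just before stacking. The pictures since show the stack unchanged.
- **Small box:** the scene-camera fit was bad and I discarded it. The wrist and top fits agree.
- **Coupling:** the wrist and top fits were rough in shape, but every view put its centre within 3 mm of the mat's.
- **Round box:** it was out of the last wrist picture. The top and scene views put it about 2.5 mm further to the right (lower y) than the wrist view taken just after placing.

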